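# Close up the drill-bit chest

## Robot

A 7-joint arm with a two-finger parallel gripper is mounted at the origin on the work surface. World frame = base frame: x ahead of the robot, y to its left, z up, the work surface at z = 0. Lengths are in m, angles in rad, forces in N, time in s.
With the tool pointing down it reaches from about 0.375 to 0.925 m from the base axis. Payload 3.1 kg.
Tool frame: the origin (TCP) lies at the very end of the fingers, on their centre line; the grasp point (between the pads) lies 19 mm behind it (tcp_to_grasp is the distance from the TCP to the grasp point, in m); z points along the fingers, y is the line along which they close (so a half turn about z gives the same grasp; the last joint's range is limited). The gripper opens to 85 mm and grips with 20 to 120 N. Pads are 22 mm wide; open, the fingers measure 114 mm over their backs; the gripper's body (76 mm by 85 mm) begins 54 mm behind the grasp point. The pads swing forward as they close: fully open they stand 13 mm farther back than shut.
Start: joints at [-1.43, 0.383, 0.044, 1.598, -0.018, 1.161, -0.05], TCP at [0.154, 0.632, 0.231] pointing down, gripper open.
Joint ranges: [-2.61, 2.61], [-0.41, 2.15], [-1.48, 1.57], [0, 2.5], [-1.57, 4.71], [0.05, 1.97], [-2.85, 2.85]. Speed limits (rad/s): [2.79, 2.79, 3.14, 3.14, 3.14, 3.14, 3.14].

## Interface

Orientations are given as a rotation vector (axis times angle).
In Python, from workcell import * gives the robot as it stands.
- The arm moves only by the tool jog_arm, never from a script. Its argument "steps" is a list of rows, each a list of 4 numbers: the shift along the tool's x, y, z in m, then the turn about the tool's z in degrees. In form: [[tx, ty, tz, roll], ...]. A call has 1 to 20 rows; each row shifts and turns the commanded pose from where the row before left it, along the tool's axes as they then stand; what a row does not reach is not made up. A row lasts 1/10 s, in which the tool goes at most 50 mm and 8.59 degrees, less where a joint would pass 70% of its speed; a pose out of reach is approached as far as the arm can. A call is refused whole if a number of a shift passes 0.05 or a number of a turn 8.59, either way. A call with a gripper value outside its range is refused whole. "hand" is the finger opening in m, from 0 to 0.0854, set as the call begins (left out, the last holds). The fingers move at their own pace and stop on an object; "force" is the grip in N (left out, the last holds). Time passes only in rows, so rows that do not move let the fingers close. It gives the time, the measured TCP pose, the force, the opening and the grip force at its end, in the units of the state.
- read_state(): the state, without advancing time (a new reading comes with each control period).
- get_image(name): name is "side" or "top"; returns the picture (384x512x3 uint8, red, green, blue); there is no depth.
- camera_model(name): a dict with "fx", "fy", "cx", "cy" (pixels), "D" ([k1, k2, p1, p2, k3] as OpenCV has them; the pictures are not rectified), "rvec" (rotation vector, rad) and "tvec" (3), from world to camera coordinates, as OpenCV has them. Camera axes: x right, y down, z forward; pixel columns grow to the right and rows downward; lengths in m; the calibration is good to about 2 mm. A picture is of the moment at which its call begins. camera_model takes no time and is no camera call.
- close_job(): hands the job in; it is judged then, once.
The state is a dict: "time_s": time; "joint_pos": joint angles; "joint_vel": joint speeds; "joint_torque": joint torques, N m; "tcp_pos": TCP position; "eef_rot": TCP orientation; "contact_force": force on the tool from outside, world axes, zero at the start; "torque": the same for the moment, N m; "finger_gap": finger opening in m; "finger_force": force on a finger pad.
Only numpy, scipy, OpenCV 4.12 (cv2) and the standard library are available. Lean on these libraries where they do the work, as an engineer would, in place of code of your own. Each camera call takes 0.05 s, during which the arm holds its last target. There are 200 camera calls.

## Task

Close up the blue drill-bit chest by pushing with the fingertips: first push both of its open drawers fully home, and only then push its raised lid down until it is fully shut. Leave everything else on the bench where it stands.

Things in the scene. Friction and masses are not known exactly. Their poses are not given: they have to be found in the camera images.
- chest: Blue steel drill-bit chest, fixed to the bench: 170 deep (x) x 310 wide (y) x 121 mm high without the lid. Origin: centre of its underside. Its x axis points from front (drawers, robot side) to back, y to the robot's left, z up. Closed drawer fronts and the wall above them lie at x = -85 mm. Above the drawers is an open well for bits, which the lid covers.
- drawer_left (a joint): The drawer on the robot's left (chest y = +73.5 mm): how far it stands out, in m; 0 = fully home with its front flush, 0.09 = its limit. Starts between 0.025 and 0.065. It slides along the chest's x axis with 3 N of friction, and stays where it is left.
- drawer_right (a joint): The same for the drawer on the robot's right (chest y = -73.5 mm).
- left_pull (a point): Middle of the front face of the left drawer's pull, 62 mm above the bench: a solid aluminium strip 100 mm wide (chest y), 12 mm high and standing 12 mm out from the grey drawer front (134 wide x 58 mm high, from 14 to 72 mm above the bench). Moves with the drawer; at chest x = -97 mm when it is home.
- right_pull (a point): The same point on the right drawer's pull.
- lid (a joint): Angle of the lid in rad: 0 = shut and level, 1.57 = upright. Starts between 1.0 and 1.3, leaning over the chest towards the robot. The hinge is stiff (0.45 N m): the lid stays where it is left and must be pushed all the way down, about 1 to 5 N near its free edge.
- hinge (a point): Middle of the lid's hinge line, at the top of the chest's back: chest x = +85, z = 121 mm; the line runs along the chest's y. The lid turns about it.
- lid_edge (a point): Middle of the lid's free edge, on its outer (upper when shut) face. The lid is a flat blue plate 170 mm from hinge line to free edge, 310 mm wide and 14 mm thick; its inner face passes through the hinge line and its outer face is 14 mm from that. When shut its top is 135 mm above the bench.
- oil: Bystander: yellow oil bottle with red cap, 60 mm diameter, 150 mm high, beside the chest or in front to one side. Origin at its underside.
- jar: Bystander: glass jar with steel cap, 66 mm diameter, 90 mm high, beside the chest or in front to one side. Origin at its underside.
- mug: Bystander: white mug, 76 mm diameter plus handle, 90 mm high, beside the chest or in front to one side. Origin at its underside.
- chuck_key: Bystander: steel chuck key, T-shaped, about 100 x 70 mm and 17 mm high, lying on the bench in front of the drawers. Origin under its middle.
- disc: Bystander: yellow plastic disc, 110 mm diameter, 6 mm thick, lying on the bench to the left. Origin under its middle.
- brush: Bystander: blue bench brush, about 200 mm long and under 40 mm high, lying on the bench to the right.
- tape: Bystander: orange tape-measure case, 60 x 60 x 35 mm, on the bench to the left. Origin under its middle.

How it is judged:
By the outcome, as a careful person would: the job done as asked, in the order asked, and still so for the second after the job is handed in, with the robot touching nothing.
It also fails if it takes over 58 s, if anything falls off the work surface, if the arm or the gripper's body presses on something with over 40 N, if the wrist force passes 120 N, or if a joint passes its speed limit or range.

## Working session

There is one attempt and no reset: what is moved stays moved. The work goes in short steps, Python scripts to look and compute and a tool call to move; the robot and the scene stay as the last step left them, time stands still between calls to the robot, and variables do not carry over. Pictures are saved under pics/ and viewed, at most 10 in all, crops included, and the job is handed in when it is done.

Besides the shell and the picture viewer there is one more tool, called after ">>>" as name([rows], argument=value, ...), one row to a line, values as JSON. jog_arm: Moves the arm, as the interface text tells. Its arguments: {"type":"object","properties":{"steps":{"type":"array"},"hand":{"type":"number"},"force":{"type":"number"}},"required":["steps"]}

```bash
mkdir -p pics; python3 - <<'E'
from workcell import *
import cv2
for n in("top","side"):
    cv2.imwrite(f"pics/{n}0.png",get_image(n)[:,:,::-1])
    print(camera_model(n))
s=read_state();print(s["tcp_pos"],s["eef_rot"],s["time_s"])
E
```

```text
{'fx': 429.7290127499519, 'fy': 429.7290127499519, 'cx': 256.706444413947, 'cy': 189.05570595082727, 'D': array([-0.11750367,  0.        ,  0.        ,  0.        ,  0.        ]), 'rvec': array([ 2.20435458, -2.14302713,  0.06289757]), 'tvec': array([0.05031581, 0.54450838, 1.53586669])}
{'fx': 412.92187476954234, 'fy': 412.92187476954234, 'cx': 253.25865581935201, 'cy': 184.12469039094742, 'D': array([-0.01044277,  0.        ,  0.        ,  0.        ,  0.        ]), 'rvec': array([ 2.05255152, -0.52360581,  0.30524756]), 'tvec': array([-0.44515617,  0.23460856,  0.87587665])}
[0.15355901 0.63071101 0.23000513] [-0.37408404 -3.11906315  0.00380233] 0.1
```

View pics/top0.png

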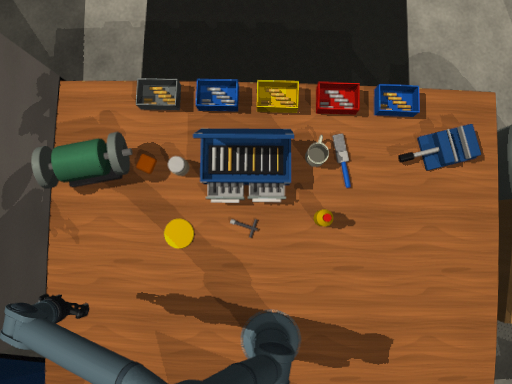

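View pics/side0.png

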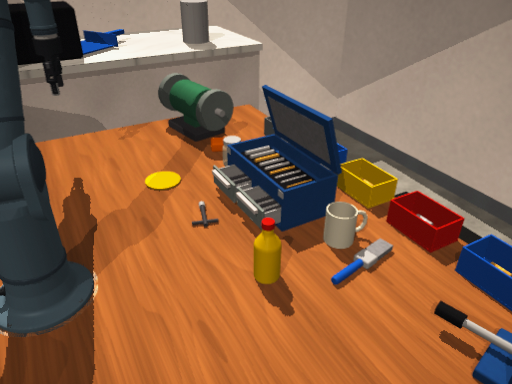

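The top view shows the chest at about (246,160), with both drawers out near row 192 and the lid edge near row 133. The chuck key is at (247,226) and the oil at (324,218). The side view shows the raised lid, with its free edge running from (265,88) to (335,168). I'll zoom in next.

```bash
python3 - <<'E'
import cv2
a=cv2.imread("pics/top0.png")[115:245,180:345]; cv2.imwrite("pics/tz.png",cv2.resize(a,None,fx=4.6,fy=4.6,interpolation=cv2.INTER_CUBIC))
a=cv2.imread("pics/side0.png")[80:240,195:355]; cv2.imwrite("pics/sz.png",cv2.resize(a,None,fx=3.7,fy=3.7,interpolation=cv2.INTER_CUBIC))
E
```

```text
(no output)
```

View pics/tz.png

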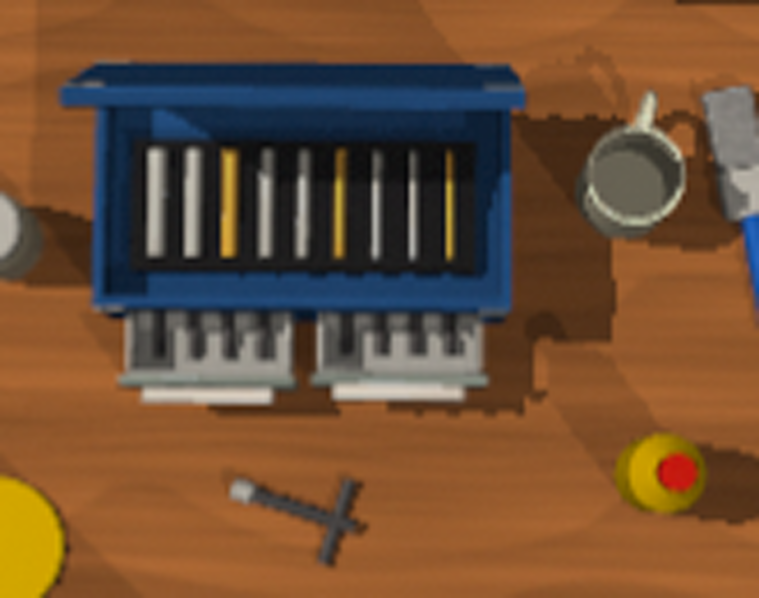

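View pics/sz.png

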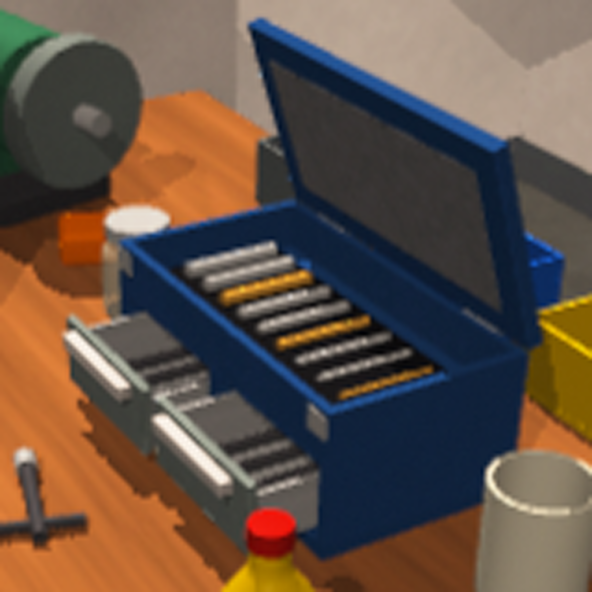

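The top crop gives the chest's front rim corners at (95,308) and (512,312). The pull fronts are at row ~402 (left) and ~399 (right), and the lid edge strip covers rows 85–105. The side crop gives the lid edge's inner corners and the chest's front right corner at (333,410). I'll fit the pose from these points.

```bash
cat > h.py <<'E'
import numpy as np,cv2
from workcell import *
from scipy.optimize import least_squares
def proj(n,P):
    c=camera_model(n);K=np.array([[c["fx"],0,c["cx"]],[0,c["fy"],c["cy"]],[0,0,1]])
    return cv2.projectPoints(np.float64(P).reshape(-1,1,3),c["rvec"],c["tvec"],K,c["D"])[0].reshape(-1,2)
def W(p,P):
    c,s=np.cos(p[2]),np.sin(p[2]);P=np.float64(P)
    return np.c_[p[0]+c*P[:,0]-s*P[:,1],p[1]+s*P[:,0]+c*P[:,1],P[:,2]]
def lidpt(a,y,out): # free edge, out=0.014 outer face
    return [.085-.17*np.cos(a)+out*np.sin(a),y,.121+.17*np.sin(a)+out*np.cos(a)]
def model(p):
    x,y,t,dl,dr,a=p
    T=[[-.085,.155,.121],[-.085,-.155,.121]]
    for yc,d in((.0735,dl),(-.0735,dr)):
        T+=[[-.097-d,yc+.05,.068],[-.097-d,yc-.05,.068]]
    T+=[lidpt(a,.155,0),lidpt(a,-.155,0)]
    S=[[-.085,-.155,.121],[-.097-dr,-.0735-.05,.068],[-.097-dl,.0735+.05,.068],lidpt(a,.155,.0),lidpt(a,-.155,0)]
    return np.r_[proj("top",W(p,T)),proj("side",W(p,S))]
E
python3 - <<'E'
from h import *
t=np.float64([[95,308],[512,312],[142,401],[272,401],[333,398],[464,398],[62,105],[525,106]])/4.6+[180,115]
s=np.float64([[333,410],[222,483],[72,333],[258,30],[497,152]])/3.7+[195,80]
o=np.r_[t,s]
r=least_squares(lambda p:(model(p)-o).ravel(),[.65,0,0,.045,.045,1.15],loss="soft_l1",x_scale=[.1,.1,.1,.05,.05,.5])
p=r.x;print(p.round(4));print((model(p)-o).round(1).tolist())
np.save("p.npy",p)
a=p[5]
print("pulls",W(p,[[-.097-p[3],.0735,.062],[-.097-p[4],-.0735,.062],lidpt(a,0,.014),[.085,0,.121]]).round(4))
# objects
def ray(uv,z):
    return least_squares(lambda q:proj("top",[q[0],q[1],z])[0]-uv,[.6,0]).x.round(3)
print("oil",ray([327,217],.15),"jar",ray([177,164],.09),"mug",ray([318,153],.09),"key",ray([247,226],.01),"disc",ray([179,234],.006))
E
```

```text
[0.6461 0.103  0.0186 0.0558 0.053  1.2617]
[[-0.2, -1.2], [0.2, -1.3], [0.3, -0.7], [0.4, -0.4], [0.6, -0.4], [0.6, -0.1], [0.0, -0.5], [0.9, -0.1], [-0.8, 0.8], [-0.4, 0.1], [-2.7, -0.2], [-3.1, -2.2], [-0.6, -0.5]]
pulls [[0.492  0.1736 0.062 ]
 [0.4975 0.0267 0.062 ]
 [0.6927 0.1039 0.2872]
 [0.7311 0.1046 0.121 ]]
oil [ 0.447 -0.172] jar [0.618 0.346] mug [ 0.67  -0.146] key [0.408 0.097] disc [0.371 0.346]
```

>>> jog_arm([
  [0, 0, 0, -7.4],
  [0, 0, 0, -7.4],
  [-0.0229, -0.0355, 0, 0],
  [-0.0229, -0.0355, 0, 0],
  [-0.0229, -0.0355, 0, 0],
  [-0.0229, -0.0355, 0, 0],
  [-0.0229, -0.0355, 0, 0],
  [-0.0229, -0.0355, 0, 0],
  [-0.0229, -0.0355, 0, 0],
  [-0.0229, -0.0355, 0, 0],
  [-0.0229, -0.0355, 0, 0],
  [-0.0229, -0.0355, 0, 0],
  [-0.0229, -0.0355, 0, 0],
  [-0.0229, -0.0355, 0, 0],
  [-0.0229, -0.0355, 0, 0],
  [0, 0, 0, 0],
], hand=0, force=40)

```text
time_s: 1.7
tcp_pos: [0.4635, 0.1687, 0.2313]
eef_rot: [-0.012, 3.14, -0.005]
contact_force: [-0.1, 0.4, 0.5]
finger_gap: 0.0
finger_force: 0.0
```

>>> jog_arm([
  [0.006, 0.003, 0.035, 0],
  [0.003, 0.002, 0.04, 0],
  [0, 0, 0.04, 0],
  [0, 0, 0.035, 0],
  [0, 0, 0.016, 0],
  [0, 0, 0.008, 0],
  [0, 0, 0, 0],
])

```text
time_s: 2.4
tcp_pos: [0.4501, 0.1808, 0.0562]
eef_rot: [0.032, -3.139, 0.002]
contact_force: [0.4, -0.3, 1.1]
finger_gap: 0.0004
finger_force: 0.0
```

```bash
python3 - <<'E'
from h import *
a=get_image("side")[60:260,170:370,::-1]; cv2.imwrite("pics/s1.png",cv2.resize(a,None,fx=3,fy=3))
E
```

```text
(no output)
```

View pics/s1.png

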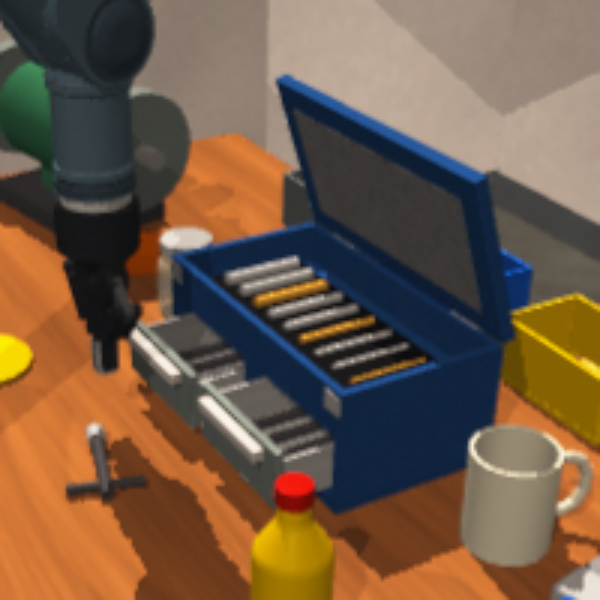

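The side view shows the closed fingertips at (105,370), in front of the left pull at (155,355) and clear of the chuck key. Next is the push.

>>> jog_arm([
  [-0.01, -0.003, 0, 0],
  [-0.01, -0.003, 0, 0],
  [-0.006, 0, 0, 0],
  [-0.006, 0, 0, 0],
  [-0.006, 0, 0, 0],
  [-0.006, 0, 0, 0],
  [-0.006, 0, 0, 0],
  [-0.006, 0, 0, 0],
  [-0.006, 0, 0, 0],
  [-0.006, 0, 0, 0],
  [0, 0, 0, 0],
])

```text
time_s: 3.55
tcp_pos: [0.521, 0.1761, 0.0572]
eef_rot: [-0.03, 3.139, 0.0]
contact_force: [-0.4, 0.0, 0.0]
finger_gap: -0.0
finger_force: 0.2
```

>>> jog_arm([
  [-0.004, 0, 0, 0],
  [-0.004, 0, 0, 0],
  [-0.003, 0, 0, 0],
  [-0.002, 0, 0, 0],
  [-0.002, 0, 0, 0],
])

```text
time_s: 4.05
tcp_pos: [0.5344, 0.1764, 0.0572]
eef_rot: [0.031, -3.141, 0.0]
contact_force: [-2.1, -0.0, -0.1]
finger_gap: -0.0001
finger_force: 1.5
```

>>> jog_arm([
  [-0.002, 0, 0, 0],
  [-0.002, 0, 0, 0],
  [-0.002, 0, 0, 0],
  [0, 0, 0, 0],
])

```text
time_s: 4.45
tcp_pos: [0.5359, 0.1765, 0.0567]
eef_rot: [0.032, -3.131, 0.001]
contact_force: [-9.8, -1.1, 9.0]
finger_gap: 0.0003
finger_force: 5.5
```

>>> jog_arm([
  [-0.002, 0, 0, 0],
  [-0.002, 0, 0, 0],
  [0, 0, 0, 0],
])

```text
time_s: 4.75
tcp_pos: [0.5359, 0.1766, 0.0561]
eef_rot: [0.033, -3.123, 0.003]
contact_force: [-16.8, -1.3, 13.2]
finger_gap: -0.0001
finger_force: 8.6
```

```bash
python3 - <<'E'
from h import *
a=get_image("side")[60:260,170:370,::-1]; cv2.imwrite("pics/s2.png",cv2.resize(a,None,fx=3,fy=3))
E
```

```text
(no output)
```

View pics/s2.png

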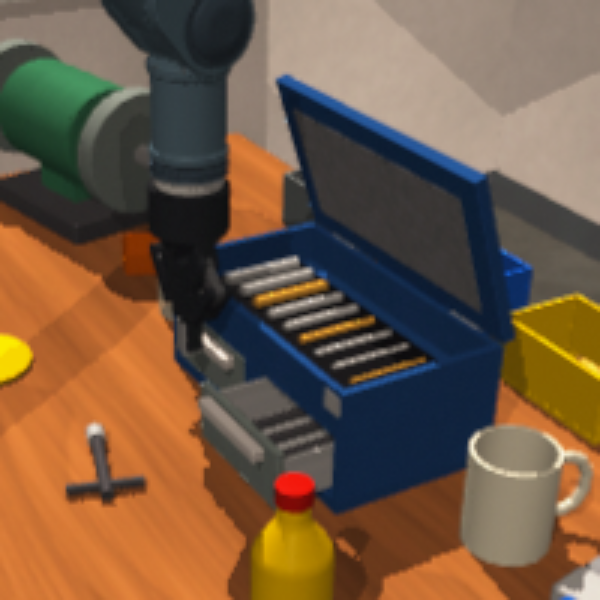

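The left drawer is flush, and the tip stopped at x=0.536 (about 0.537 expected). I'll move on to the right one.

>>> jog_arm([
  [0.01, 0, 0, 0],
  [0.03, 0, 0, 0],
  [0.03, 0, 0, 0],
  [0.025, 0, 0, 0],
  [0, -0.03, 0, 0],
  [0, -0.04, 0, 0],
  [0, -0.04, 0, 0],
  [0, -0.03, 0, 0],
  [0, -0.01, 0, 0],
  [0, 0, 0, 0],
])

```text
time_s: 5.8
tcp_pos: [0.4541, 0.0232, 0.0579]
eef_rot: [-0.024, 3.138, -0.0]
contact_force: [-0.6, 1.4, -0.7]
finger_gap: 0.0001
finger_force: 0.0
```

>>> jog_arm([
  [-0.01, 0.002, 0, 0],
  [-0.01, 0.001, 0, 0],
  [-0.006, 0, 0, 0],
  [-0.006, 0, 0, 0],
  [-0.006, 0, 0, 0],
  [-0.006, 0, 0, 0],
  [-0.006, 0, 0, 0],
  [-0.006, 0, 0, 0],
  [-0.006, 0, 0, 0],
  [-0.006, 0, 0, 0],
  [-0.004, 0, 0, 0],
  [-0.004, 0, 0, 0],
  [-0.003, 0, 0, 0],
  [-0.002, 0, 0, 0],
  [-0.002, 0, 0, 0],
  [-0.002, 0, 0, 0],
  [-0.002, 0, 0, 0],
])

```text
time_s: 7.5
tcp_pos: [0.5387, 0.0292, 0.0571]
eef_rot: [0.031, -3.14, 0.0]
contact_force: [-5.5, 1.5, 1.5]
finger_gap: -0.0001
finger_force: 2.8
```

>>> jog_arm([
  [-0.002, 0, 0, 0],
  [-0.002, 0, 0, 0],
  [-0.002, 0, 0, 0],
  [-0.002, 0, 0, 0],
  [0, 0, 0, 0],
])

```text
time_s: 8.0
tcp_pos: [0.5386, 0.029, 0.0564]
eef_rot: [0.03, -3.122, -0.001]
contact_force: [-18.1, 0.6, 13.2]
finger_gap: 0.0002
finger_force: 9.2
```

Both drawers are home. Now I'll retract, go up over the lid and come down behind it.

>>> jog_arm([
  [0.015, 0, 0, 0],
  [0.03, 0, 0, 0],
  [0, 0, -0.03, 0],
  [0, 0, -0.045, 0],
  [0, 0, -0.045, 0],
  [0, 0, -0.045, 0],
  [0, 0, -0.045, 0],
  [0, 0, -0.045, 0],
  [0, 0, -0.045, 0],
  [-0.02, 0.01, 0, 0],
  [-0.04, 0.01, 0, 0],
  [-0.04, 0.01, 0, 0],
  [-0.04, 0.01, 0, 0],
  [-0.04, 0.01, 0, 0],
  [-0.04, 0.01, 0, 0],
  [-0.04, 0.005, 0, 0],
  [0, 0, 0, 0],
])

```text
time_s: 9.7
tcp_pos: [0.7661, 0.1, 0.3526]
eef_rot: [-0.033, 3.14, -0.006]
contact_force: [-0.5, 0.2, -1.8]
finger_gap: 0.0004
finger_force: 0.0
```

```bash
python3 - <<'E'
from h import *
print(read_state()["tcp_pos"])
a=get_image("side")[10:260,170:420,::-1]; cv2.imwrite("pics/s3.png",cv2.resize(a,None,fx=2.4,fy=2.4))
E
```

```text
[0.76605085 0.09995267 0.35261093]
```

View pics/s3.png

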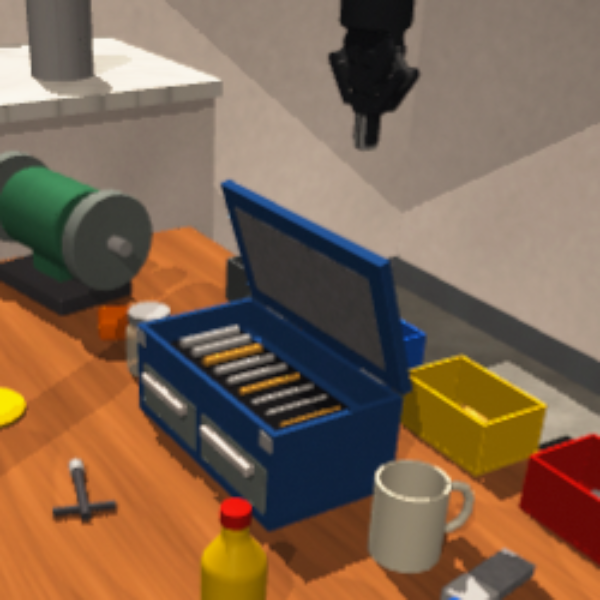

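Both drawers are flush. The fingers, at (368,145), hang above and behind the lid. I'll descend behind it and start the pull.

>>> jog_arm([
  [0, 0, 0.03, 0],
  [0, 0, 0.035, 0],
  [0, 0, 0.028, 0],
  [0.015, 0.002, 0, 0],
  [0.015, 0.002, 0, 0],
  [0.01, 0, 0, 0],
  [0.01, 0, 0, 0],
  [0, 0, 0, 0],
])

```text
time_s: 10.55
tcp_pos: [0.7105, 0.1012, 0.2666]
eef_rot: [-0.03, 3.138, 0.001]
contact_force: [0.4, 0.4, 0.6]
finger_gap: -0.0001
finger_force: 0.0
```

>>> jog_arm([
  [0.009, 0, 0.007, 0],
  [0.01, 0, 0.007, 0],
  [0.01, 0, 0.004, 0],
  [0.009, 0, 0.005, 0],
  [0.009, 0, 0.006, 0],
  [0.009, 0, 0.006, 0],
  [0.008, 0, 0.007, 0],
  [0.008, 0, 0.007, 0],
  [0, 0, 0, 0],
])

```text
time_s: 11.45
tcp_pos: [0.6374, 0.1001, 0.214]
eef_rot: [0.031, -3.139, 0.001]
contact_force: [0.2, 0.4, -0.8]
finger_gap: -0.0001
finger_force: 0.0
```

>>> jog_arm([
  [0.006, 0, 0.008, 0],
  [0.006, 0, 0.008, 0],
  [0.005, 0, 0.009, 0],
  [0.005, 0, 0.009, 0],
  [0.004, 0, 0.01, 0],
  [0.004, 0, 0.01, 0],
])

```text
time_s: 12.05
tcp_pos: [0.6084, 0.0999, 0.16]
eef_rot: [0.031, -3.141, 0.0]
contact_force: [0.8, -0.1, 1.5]
finger_gap: 0.0002
finger_force: 0.6
```

```bash
python3 - <<'E'
from h import *
a=get_image("side")[10:260,170:420,::-1]; cv2.imwrite("pics/s4.png",cv2.resize(a,None,fx=2.4,fy=2.4))
E
```

```text
(no output)
```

View pics/s4.png

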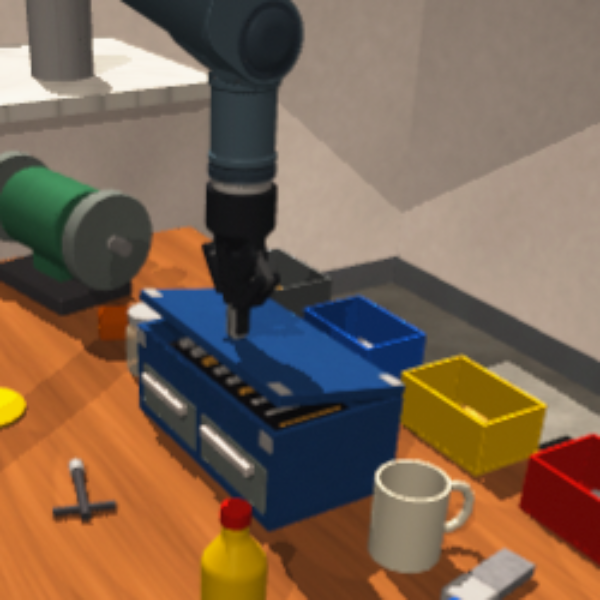

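The lid is nearly down, with the tip pressing it at (237,335) and the drawers still flush. I'll finish pressing.

>>> jog_arm([
  [0.002, 0, 0.008, 0],
  [0.002, 0, 0.007, 0],
  [0.001, 0, 0.005, 0],
  [0, 0, 0.003, 0],
  [0, 0, 0.002, 0],
  [0, 0, 0.002, 0],
  [0, 0, 0, 0],
])

```text
time_s: 12.8
tcp_pos: [0.6035, 0.0998, 0.1352]
eef_rot: [0.031, -3.14, -0.001]
contact_force: [-2.3, -0.4, 5.7]
finger_gap: 0.0001
finger_force: 2.7
```

>>> jog_arm([
  [0, 0, 0.002, 0],
  [0, 0, 0.002, 0],
  [0, 0, 0.002, 0],
  [0, 0, 0, 0],
])

```text
time_s: 13.2
tcp_pos: [0.6036, 0.0998, 0.1349]
eef_rot: [0.03, -3.138, -0.005]
contact_force: [-14.6, -1.7, 30.9]
finger_gap: 0.0001
finger_force: 15.5
```

The tip has stopped at z=0.135, which is the shut height. I'll lift off and check.

>>> jog_arm([
  [0, 0, -0.006, 0],
  [0, 0, -0.02, 0],
  [0, 0, -0.04, 0],
  [0, 0, -0.04, 0],
  [0, 0, -0.04, 0],
  [0, 0, 0, 0],
])

```text
time_s: 13.8
tcp_pos: [0.6085, 0.0999, 0.2817]
eef_rot: [-0.03, 3.128, 0.006]
contact_force: [0.3, -1.1, 0.5]
finger_gap: 0.0001
finger_force: 0.0
```

```bash
python3 - <<'E'
from h import *
a=get_image("side")[100:260,190:400,::-1]; cv2.imwrite("pics/s5.png",cv2.resize(a,None,fx=3.7,fy=3.7))
E
```

```text
(no output)
```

View pics/s5.png

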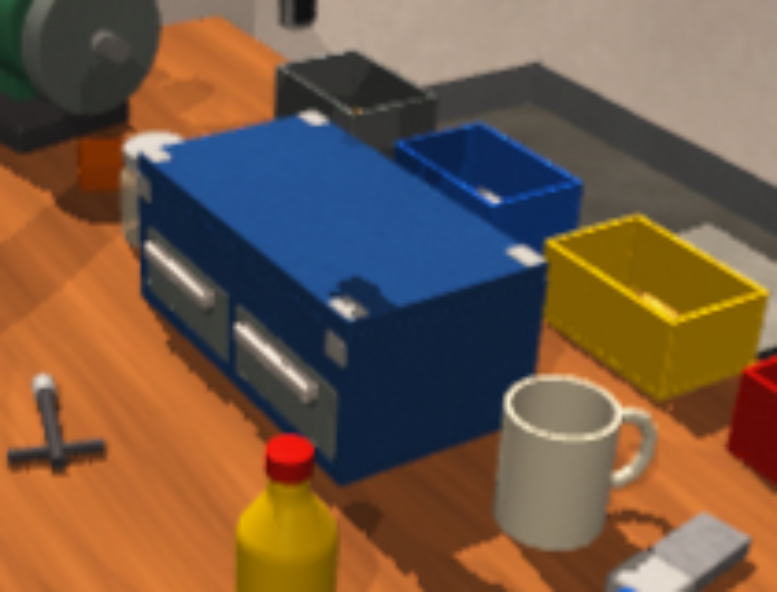

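The picture shows the lid shut level, front corner at (350,310), both drawers flush, nothing else moved and the gripper clear.

```bash
python3 -c "
from workcell import *
print(close_job())"
```

```text
the job is handed in; nothing more can be done
None
```

I pushed both drawers fully home, then pressed the lid shut. The last picture shows the drawers flush, the lid level and everything in view where it stood; the job is handed in, at about 14 s of the 58 s allowed.

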